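# Close the cementing press on a glass blank

## Robot

A 7-joint arm with a two-finger parallel gripper is mounted at the origin on a cart in front of the work surface, level with it; the furniture and walls round the work are solid. World frame = base frame: x ahead of the robot, y to its left, z up, the work surface at z = 0. Lengths are in m, angles in degrees, forces in N, time in s.
With the tool pointing down it reaches from about 0.425 to 0.875 m from the base axis. Payload 4.7 kg.
Tool frame: the origin (TCP) lies at the centre of the arm's flange, where the gripper is bolted on; the fingertips stand 182 mm ahead of it and the grasp point (between the pads) lies 164 mm ahead of it; z points along the fingers, y is the line along which they close (so a half turn about z gives the same grasp; the last joint's range is limited). The gripper opens to 87 mm and grips with 3 to 60 N. Pads are 19 mm wide; open, the fingers measure 117 mm over their backs; the gripper's body (75 mm by 190 mm) begins 51 mm behind the grasp point.
Start: joints at [71.339, 18.392, -4.016, 83.108, 1.295, 78.541, -3.26], TCP at [0.217, -0.613, 0.405] pointing down, gripper open.
Joint ranges: [-163.93, 163.93], [-17.29, 119.83], [-79.2, 71.16], [3.27, 140.29], [-89.18, 269.18], [5.43, 117.66], [-154.24, 154.24]. Speed limits (degrees/s): [147.25, 147.25, 180, 180, 180, 180, 180].

## Interface

Orientations are given as [roll, pitch, yaw] about the fixed x, y, z axes, in that order (R = Rz(yaw) Ry(pitch) Rx(roll)).
In Python, from cell import env gives the robot as it stands. The module is installed in compiled form; this text tells all that it offers.
- The arm moves only by the tool step_arm, never from a script. Its argument "steps" is one flat list of numbers, 5 for each row, row after row: the opening, from 0 (shut) to 1 (fully open), then the shift along the tool's x, y, z in mm, then the turn about the tool's z in degrees. In form: [grip, dx, dy, dz, roll, grip, dx, dy, dz, roll, ...]. A call has 1 to 12 rows; each row shifts and turns the commanded pose from where the row before left it, along the tool's axes as they then stand; what a row does not reach is not made up. A row lasts 1/8 s, in which the tool goes at most 62.5 mm and 10.7 degrees, less where a joint would pass 70% of its speed; a pose out of reach is approached as far as the arm can. A call with a gripper value outside its range is refused whole. The fingers move at their own pace and stop on an object; "grip_force" is the grip in N (left out, the last holds). Time passes only in rows, so rows that do not move let the fingers close. It gives the time, the measured TCP pose, the force, the opening and the grip force at its end, in the units of the state.
- env.get_obs(): the state, without advancing time (a new reading comes with each control period).
- env.read_camera(name): name is "scene" or "top"; returns a dict with "image" (384x512x3 uint8, red, green, blue), "camera_matrix" (3x3 intrinsics, pixels), "distortion" ([k1, k2, p1, p2, k3] as OpenCV has them; the pictures are not rectified), "R" (3x3) and "t" (3): a world point X has camera coordinates R X + t. Camera axes: x right, y down, z forward; pixel columns grow to the right and rows downward; lengths in m; the calibration is good to about 2 mm. A picture is of the moment at which its call begins. There is no depth.
- env.sign_off(): hands the job in; it is judged then, once.
The state is a dict: "time_s": time; "qpos": joint angles; "joint_velocities": joint speeds; "effort": joint torques, N m; "tool_pos": TCP position; "tool_rot": TCP orientation; "force": force on the tool from outside, world axes, zero at the start; "wrist_torque": the same for the moment, N m; "grip_width": finger opening in m; "grasp_force": force on a finger pad.
Only numpy, scipy, OpenCV 4.12 (cv2) and the standard library are available. Lean on these libraries where they do the work, as an engineer would, in place of code of your own. Each camera call takes 0.05 s, during which the arm holds its last target. There are 200 camera calls.

## Task

Close the little cementing press: lower its drilled platen squarely over both guide pillars, holding it until you feel it bear on the glass blank, and only then let it go. Then set the drilled dead weight down in the same way over the platen's tang, flat on the platen. The glass is fragile and its height unknown: go by feel, let nothing drop or slam, and never force a platen that binds.

Things in the scene. Friction and masses are not known exactly. Their poses are not given: they have to be found in the camera images.
- press: Fixed press: grey base plate 110 (x) x 190 (y) mm, 16 mm high, two upright steel guide pillars 12 mm thick at y = +65 and -65 mm, tops 128 mm above the bench, the last 11 mm tapering to a 5 mm nose; between them a round table carries a glass blank. Origin: centre of the base's underside, on the bench; z up.
- bed (a point): Point on the press's axis, 16 mm above the bench, under the round screw-set table (46 mm) that carries the rubber-backed glass blank (41 mm across). The last user left the table anywhere: the glass top is 46 to 76 mm above the bench; its height is not reported. The glass is sprung: it yields 1 mm per 5 N, 5 mm at most.
- tang (a point): Point on the flat-sided upright steel tang by which the platen is lifted, on the platen's axis, 57 mm above the platen's underside and 39 mm above the plate's top. The tang is 12 (x) x 18 (y) mm and ends 22 mm above this point, its last 6 mm narrower. z up. The platen stays the same if turned half round.
- platen_top (a point): Point on the platen's axis level with the plate's top face. The loose aluminium platen, 60 (x) x 165 (y) x 18 mm, about 0.4 kg, lies right way up on the bench. Two vertical 13.5 mm bores for the pillars at y = +65 and -65 mm, each with a brass bush (23 mm across) 7 mm proud of the top. The weight sits here.
- weight_mid (a point): Centre, half-way up, of the loose drilled dead weight: a plain steel ring 56 mm in diameter and 36 mm high with a 25 mm bore right through, standing on the bench; z is the bore's axis. About 0.4 kg.
Not all that is in view belongs to the job. Of the things that look like the part that bears tang, the larger one is meant.

How it is judged (in metres and radians):
On the way, in this order (a step that is already met when the one before it is completed fails the run):
1. the platen, level and over both pillars, bears on the glass while the fingers still hold it (lowered in hand, not dropped) (contact force between each of blank_c1, the fingers and platen above 1 N and horizontal distance between tang and press below 0.003 m and angle between the y axis of tang and the y axis of press, either way round below 0.05 rad and angle between tang's own z axis and vertical below 0.035 rad), for 0.1 s.
2. the weight, over the tang, stands on the platen while the fingers still hold it, the platen being let go and lying on the glass (contact force between weight and platen above 0.5 N and contact force between the fingers and weight above 1 N and contact force between the fingers and platen below 0.1 N and contact force between blank_c1 and platen above 1 N and horizontal distance between tang and press below 0.003 m and angle between the y axis of tang and the y axis of press, either way round below 0.05 rad and angle between tang's own z axis and vertical below 0.035 rad and z of weight_mid in the frame of platen_top between 0.0155 and 0.0205 m and horizontal distance between weight_mid and platen_top below 0.009 m), for 0.1 s.
At the end, for the whole second after the job is handed in: The platen lies on the glass with both pillars through its bores, level to 2 degrees and centred on the press; the weight is over the tang, flat on the platen (underside within 2.5 mm of the plate's top), its load resting on the glass; everything released and at rest (contact force between blank_c1 and platen above 5 N and horizontal distance between tang and press below 0.003 m and angle between the y axis of tang and the y axis of press, either way round below 0.05 rad and angle between tang's own z axis and vertical below 0.035 rad and z of weight_mid in the frame of platen_top between 0.0155 and 0.0205 m and horizontal distance between weight_mid and platen_top below 0.009 m and angle between weight_mid's own z axis and vertical below 0.06 rad and linear speed of each of platen, weight below 0.01 m/s); the robot touches nothing.
It fails at once if the platen is jammed, dropped or pressed on the pillars or the glass with more than 25 N (contact force between platen and press above 25 N).
It also fails if it takes over 72 s, if anything falls off the work surface, if the arm or the gripper's body presses on something with over 40 N, if the wrist force passes 120 N, or if a joint passes its speed limit or range.

## Working session

There is one attempt and no reset: what is moved stays moved. The work goes in short steps, Python scripts to look and compute and a tool call to move; the robot and the scene stay as the last step left them, time stands still between calls to the robot, and variables do not carry over. Pictures are saved under pics/ and viewed, at most 10 in all, crops included, and the job is handed in when it is done.

Besides the shell and the picture viewer there is one more tool, called after "Emit:" as name(argument=value, ...) on one line, values as JSON. step_arm: Moves the arm, as the interface text tells. Its arguments: {"type":"object","properties":{"steps":{"type":"array","items":{"type":"number"}},"grip_force":{"type":"number"}},"required":["steps"]}

```bash
mkdir -p pics; python3 - <<'E'
from cell import env
import cv2,numpy as np,pickle
d={}
for n in("scene","top"):
    c=env.read_camera(n);d[n]=c;cv2.imwrite(f"pics/{n}0.png",c["image"][:,:,::-1])
    print(n,c["camera_matrix"],c["distortion"],-c["R"].T@c["t"])
pickle.dump(d,open("c0.pkl","wb"));print(env.get_obs())
E
```

```text
scene [[386.33480041   0.         255.32585893]
 [  0.         386.33480041 190.31463405]
 [  0.           0.           1.        ]] [-0.09975563  0.          0.          0.          0.        ] [0.11624886 0.56181743 0.73973256]
top [[386.20707765   0.         259.27401048]
 [  0.         386.20707765 190.2472166 ]
 [  0.           0.           1.        ]] [-0.117521  0.        0.        0.        0.      ] [0.4467542  0.00417685 0.91513765]
{'time_s': 0.1, 'qpos': array([71.33864573, 18.43523437, -4.01555712, 83.16794769,  1.29494602,
       78.54157932, -3.25841954]), 'joint_velocities': array([-9.67423343e-02,  1.50867711e-04,  5.47525166e-02, -1.81745145e-01,
       -3.90897255e-02,  9.26959937e-02,  3.75281957e-02]), 'effort': array([ 3.99181072e-04, -4.92568767e+01, -4.05565482e-01, -3.13396204e+01,
       -6.40170439e-02,  3.94791516e-02,  4.07672189e-05]), 'tool_pos': array([ 0.21655387, -0.61267046,  0.40376553]), 'tool_rot': array([-1.79900469e+02,  5.43483069e-03,  1.94725484e+01]), 'force': array([-0.40841179,  0.63844384,  0.10473679]), 'wrist_torque': array([-0.00886617, -0.00887633,  0.00864305]), 'grasp_force': 0.0, 'grip_width': 0.0871100819786884}
```

View pics/scene0.png

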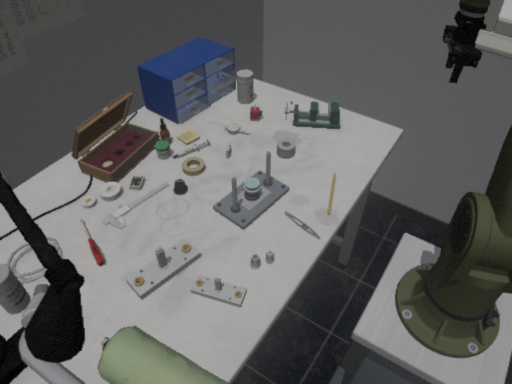

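View pics/top0.png

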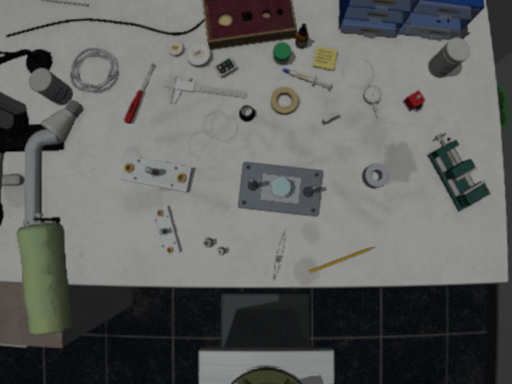

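Platen candidates are the large two-bush plate at top (157,173) / scene (165,267) and a small look-alike at top (167,229) / scene (218,289). The larger one is the one meant. The press is at top (281,188). The weight is the grey ring at top (376,176), since the ring at (285,100) is tape. I'll confirm in an enlarged crop.

```bash
python3 - <<'E'
import cv2,pickle,numpy as np
d=pickle.load(open("c0.pkl","rb"))
t=d["top"]["image"][:,:,::-1];s=d["scene"]["image"][:,:,::-1]
a=cv2.resize(t[150:220,115:205],None,fx=4.4,fy=4.4,interpolation=cv2.INTER_CUBIC)  #396x308
b=cv2.resize(t[150:220,235:325],None,fx=4.4,fy=4.4,interpolation=cv2.INTER_CUBIC)
c=cv2.resize(s[235:300,120:210],None,fx=4.4,fy=4.4,interpolation=cv2.INTER_CUBIC)
e=cv2.resize(t[150:215,350:440],None,fx=4.4,fy=4.4,interpolation=cv2.INTER_CUBIC)
cv2.imwrite("pics/crop1.png",np.vstack([np.hstack([a,b]),np.hstack([c,e])]))
E
```

```text
(no output)
```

View pics/crop1.png

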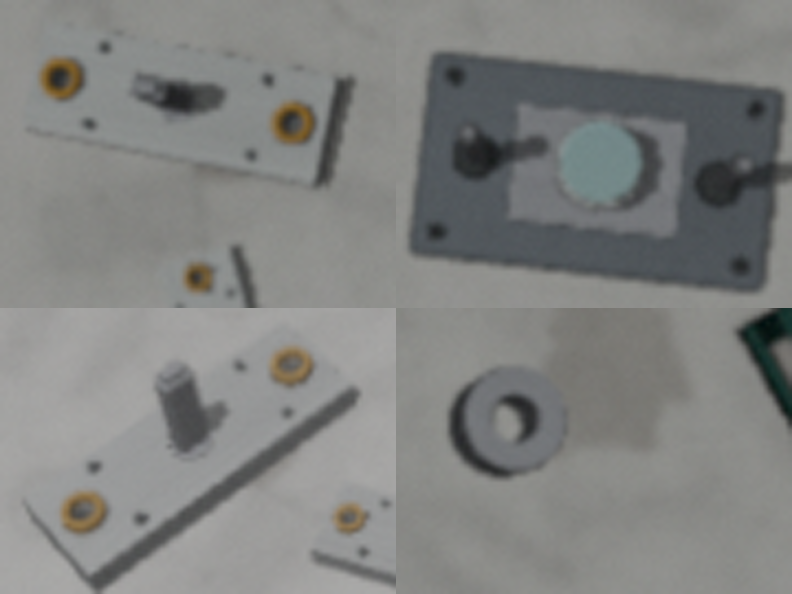

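The crop confirms it: the large plate (crop upper left, lower left) has the tang and two brass bushes, and the small one is at its lower right. The press and the steel ring are clear too. I'll get one crop of the scene view for the pillar tops and the weight.

```bash
python3 - <<'E'
import cv2,pickle,numpy as np
d=pickle.load(open("c0.pkl","rb"))
s=d["scene"]["image"][:,:,::-1]
cv2.imwrite("pics/crop2.png",cv2.resize(s[132:232,205:305],None,fx=6,fy=6,interpolation=cv2.INTER_CUBIC))
t=d["top"]["image"];
for n,(y0,y1,x0,x1) in {"top":(155,190,120,192),"scene":(238,292,126,200)}.items():
    im=d[n]["image"][y0:y1,x0:x1].astype(int); w=np.clip(im[...,0]-im[...,2]-30,0,None).astype(float)
    N,l,st,ce=cv2.connectedComponentsWithStats((w>0).astype(np.uint8))
    for i in range(1,N):
        if st[i,4]>15:
            m=(l==i).astype(np.uint8);c,_=cv2.findContours(m,cv2.RETR_EXTERNAL,cv2.CHAIN_APPROX_NONE)
            e=cv2.fitEllipse(max(c,key=len));print(n,np.round([e[0][0]+x0,e[0][1]+y0,*e[1]],2),st[i,4])
# glass in top
im=t[170:205,262:302].astype(int);m=((im[...,1]-im[...,0])>12);ys,xs=np.nonzero(m);print("glass",xs.mean()+262,ys.mean()+170,len(xs),np.sqrt(len(xs)*4/np.pi))
E
```

```text
top [128.1  167.09   8.42   8.64] 55
top [180.93 177.4    8.49   8.99] 56
scene [185.57 247.47   7.26   9.08] 51
scene [138.3  280.87   7.96   9.59] 56
scene [198.23 282.18   4.29   5.53] 16
glass 281.1299212598425 186.31102362204723 254 17.983404693292407
```

View pics/crop2.png

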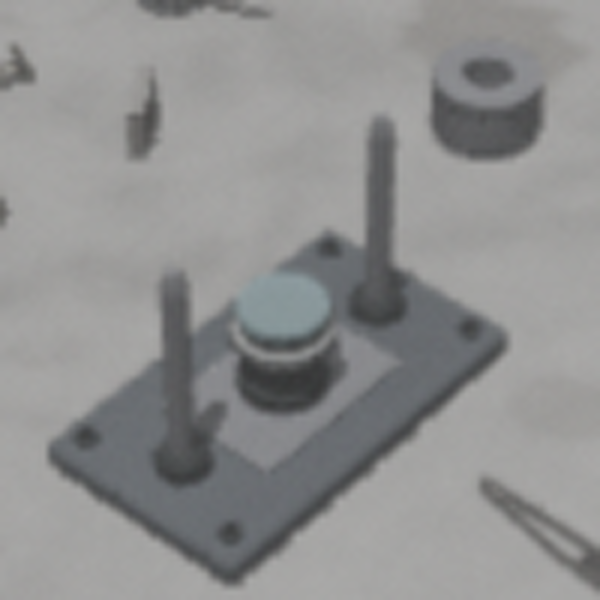

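```bash
cat >h.py <<'E'
import numpy as np,cv2
from scipy.optimize import least_squares
def proj(c,X): 
    r,_=cv2.Rodrigues(c["R"]);return cv2.projectPoints(np.asarray(X,float).reshape(-1,1,3),r,c["t"],c["camera_matrix"],np.asarray(c["distortion"]))[0].reshape(-1,2)
def place(p,L):
    c,s=np.cos(p[2]),np.sin(p[2]);L=np.asarray(L,float);return np.c_[p[0]+c*L[:,0]-s*L[:,1],p[1]+s*L[:,0]+c*L[:,1],L[:,2]]
def fit(d,obs,p0):  # obs: {cam:[(local xyz, uv)...]}
    f=lambda p:np.concatenate([(proj(d[n],place(p,[a for a,b in o]))-np.array([b for a,b in o])).ravel() for n,o in obs.items()])
    r=least_squares(f,p0);return r.x,np.round(r.fun.reshape(-1,2),1)
def back(c,uv,z):
    n=cv2.undistortPoints(np.array([[uv]],float),c["camera_matrix"],np.asarray(c["distortion"]))[0,0]
    v=c["R"].T@np.r_[n,1];o=-c["R"].T@c["t"];return (o+v*(z-o[2])/v[2])[:2]
E
python3 - <<'E'
import pickle;from h import *
d=pickle.load(open("c0.pkl","rb"))
T,S=d["top"],d["scene"]
up=lambda x,y,f,x0,y0:((x+.5)/f-.5+x0,(y+.5)/f-.5+y0)
ct=lambda x,y:up(x-396,y,4.4,235,150); cs=lambda x,y:up(x,y,6,205,132)
for z in(.025,):
  print("bushes top",back(T,(128.1,167.09),z),back(T,(180.93,177.4),z),"scene",back(S,(138.3,280.87),z),back(S,(185.57,247.47),z))
A,B=(0,.065,.025),(0,-.065,.025)
print("platen",*[fit(d,o,[.45,.3,1.5-1.5]) for o in ({"top":[(A,(128.1,167.09)),(B,(180.93,177.4))],"scene":[(A,(138.3,280.87)),(B,(185.57,247.47))]},)])
print("pillars top",back(T,ct(465,131),.128),back(T,ct(743,163),.128),"scene",back(S,cs(175,270),.128),back(S,cs(381,118),.128))
q=[back(T,ct(*p),.016) for p in((433,52),(783,92),(762,290),(410,252))];print("base corners",np.round(q,4),np.mean(q,0))
q=[back(S,cs(*p),.016) for p in((50,447),(330,233),(508,338),(232,565))];print(np.round(q,4),np.mean(q,0))
print("weight",back(T,up(515-396,418-308,4.4,350,150),.036),back(S,cs(489,73),.036))
g=back(T,(281.13,186.3),.06);print("glass top",g)
E
```

```text
bushes top [0.58243413 0.32491567] [0.55710441 0.19724409] scene [0.57950986 0.32548773] [0.55508198 0.19796032]
platen (array([ 0.56868683,  0.26125741, -0.19219811]), array([[-0.1,  0.6],
       [-0.1,  0.4],
       [-0.4, -0.5],
       [-0.2, -0.4]]))
pillars top [0.53961312 0.03134062] [ 0.52422673 -0.09816041] scene [0.53735905 0.02765246] [ 0.52247621 -0.09917135]
base corners [[ 0.5955  0.0524]
 [ 0.5733 -0.1348]
 [ 0.4677 -0.1219]
 [ 0.4884  0.0644]] [ 0.53123587 -0.03498303]
[[ 0.5913  0.0519]
 [ 0.5693 -0.1327]
 [ 0.4629 -0.1182]
 [ 0.4878  0.0621]] [ 0.52784161 -0.034205  ]
weight [ 0.56088173 -0.25750995] [ 0.55862791 -0.25964636]
glass top [ 0.53193126 -0.03492736]
```

Emit:
step_arm(steps=[1,38.8,-24.8,0,0,1,38.8,-24.8,0,0,1,38.8,-24.8,0,0,1,38.8,-24.8,0,0,1,38.8,-24.8,0,0,1,38.8,-24.8,0,0,1,38.8,-24.8,0,0,1,38.8,-24.8,0,0,1,38.8,-24.8,0,0,1,38.8,-24.8,0,0])

```text
time_s: 1.35
tool_pos: [0.5004, -0.2484, 0.4044]
tool_rot: [-180.0, 0.0, 19.5]
force: [0.5, -0.7, -0.3]
grip_width: 0.087
grasp_force: 0.0
```

```bash
python3 - <<'E'
import pickle;from h import *
d=pickle.load(open("c0.pkl","rb"));T,S=d["top"],d["scene"]
def tri(a,b):
    n=lambda c,uv:cv2.undistortPoints(np.array([[uv]],float),c["camera_matrix"],np.asarray(c["distortion"]))[0]
    P=lambda c:np.c_[c["R"],c["t"]]
    X=cv2.triangulatePoints(P(T),P(S),n(T,a).T,n(S,b).T);return (X[:3]/X[3]).ravel()
print("tube ends",tri((42,225),(118,340)),tri((62,122),(65,290)), tri((154,171),(160,252)))
E
```

```text
tube ends [0.44484044 0.46447583 0.14832976] [0.66325032 0.45217995 0.08861166] [0.57074273 0.25450999 0.05666471]
```

Emit:
step_arm(steps=[1,19.6,-38.2,0,0,1,19.6,-38.2,0,0,1,19.6,-38.2,0,0,1,19.6,-38.2,0,0,1,19.6,-38.2,0,0,1,19.6,-38.2,0,0,1,19.6,-38.2,0,0,1,19.6,-38.2,0,0,1,19.6,-38.2,0,0,1,19.6,-38.2,0,0,1,19.6,-38.2,0,0,1,19.6,-38.2,0,0])

```text
time_s: 2.85
tool_pos: [0.5688, 0.2619, 0.4042]
tool_rot: [180.0, 0.0, 19.4]
force: [0.7, -0.0, 0.6]
grip_width: 0.0867
grasp_force: 0.0
```

Emit:
step_arm(steps=[1,0,0,0,-10,1,0,0,0,-10,1,0,0,0,-10,1,0,0,0,-10,1,0,0,0,-10,1,0,0,0,-9.5,1,0,0,0,0])

```text
time_s: 3.72
tool_pos: [0.5687, 0.2606, 0.4041]
tool_rot: [-179.9, 0.0, 78.9]
force: [0.8, 0.1, -0.9]
grip_width: 0.087
grasp_force: 0.0
```

Emit:
step_arm(steps=[1,0,0,30.5,0,1,0,0,30.5,0,1,0,0,30.5,0,1,0,0,30.5,0,1,0,0,30.5,0,1,0,0,30.5,0,1,0,0,0,0])

```text
time_s: 4.6
tool_pos: [0.5677, 0.26, 0.2191]
tool_rot: [-179.7, 0.2, 78.8]
force: [0.0, -0.3, -0.2]
grip_width: 0.0869
grasp_force: 0.0
```

```bash
python3 - <<'E'
from cell import env
import cv2,numpy as np
a=[]
for n,(y,x) in(("top",(130,100)),("scene",(215,100))):
    i=env.read_camera(n)["image"][:,:,::-1];a.append(cv2.resize(i[y:y+100,x:x+133],None,fx=3,fy=3,interpolation=cv2.INTER_CUBIC))
cv2.imwrite("pics/g1.png",np.hstack(a))
E
```

```text
(no output)
```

View pics/g1.png

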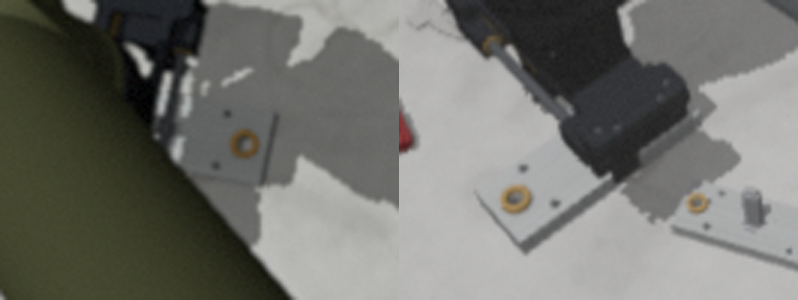

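The gripper stands over the large platen, with its bushes at crop (244,145) and (515,198) and the fingers straddling the tang. Closing.

Emit:
step_arm(steps=[0.5,0,0,0,0,0.5,0,0,0,0,0.3,0,0,0,0,0.2,0,0,0,0,0.1,0,0,0,0,0,0,0,0,0,0,0,0,0,0,0,0,0,0,0,0,0,0,0,0,0,0,0,0,0], grip_force=35)

```text
time_s: 5.95
tool_pos: [0.5687, 0.2609, 0.2216]
tool_rot: [-180.0, 0.0, 79.0]
force: [0.4, 0.5, -1.0]
grip_width: 0.0118
grasp_force: 35.0
```

Emit:
step_arm(steps=[0,0,0,-3,0,0,0,0,-10,0,0,0,0,-25,0,0,0,0,-30,0,0,0,0,-30,0,0,0,0,-30,0,0,0,0,-30,0,0,0,0,-15,0,0,0,0,-5,0,0,0,0,0,0])

```text
time_s: 7.2
tool_pos: [0.5686, 0.2607, 0.3989]
tool_rot: [-179.9, 0.0, 79.0]
force: [0.3, 0.1, -5.1]
grip_width: 0.0116
grasp_force: 35.0
```

Emit:
step_arm(steps=[0,-10,0.6,0,0,0,-25,1.6,0,0,0,-32,2,0,0,0,-32,2,0,0,0,-32,2,0,0,0,-32,2,0,0,0,-32,2,0,0,0,-32,2,0,0,0,-32,2,0,0,0,-25,1.9,0,0,0,-13.8,1.1,0,0,0,0,0,0,-4.2])

```text
time_s: 8.7
tool_pos: [0.5302, -0.0367, 0.3991]
tool_rot: [-179.9, 0.0, 83.1]
force: [-0.2, 0.5, -4.3]
grip_width: 0.0117
grasp_force: 35.0
```

Emit:
step_arm(steps=[0,0,0,0,0,0,0,0,15,0,0,0,0,10,0,0,0,0,0,0,0,0,0,0,0])

```text
time_s: 9.32
tool_pos: [0.5307, -0.035, 0.3747]
tool_rot: [-180.0, -0.0, 83.2]
force: [0.5, -0.6, -4.4]
grip_width: 0.0114
grasp_force: 35.0
```

```bash
python3 - <<'E'
from cell import env
import cv2,numpy as np,pickle
a=[];d={}
for n in("top","scene"): d[n]=env.read_camera(n)
pickle.dump(d,open("c1.pkl","wb"))
t=d["top"]["image"][:,:,::-1];s=d["scene"]["image"][:,:,::-1]
o=[cv2.resize(t[140:230,225:335],None,fx=3.6,fy=3.6,interpolation=cv2.INTER_CUBIC),cv2.resize(s[115:235,195:305],None,fx=3.6,fy=3.6,interpolation=cv2.INTER_CUBIC)]
o[0]=cv2.copyMakeBorder(o[0],0,o[1].shape[0]-o[0].shape[0],0,0,0)
cv2.imwrite("pics/p1.png",np.hstack(o));print(env.get_obs()["tool_pos"],env.get_obs()["tool_rot"],env.get_obs()["force"])
E
```

```text
[ 0.53082039 -0.0350103   0.37510764] [1.79957698e+02 1.64773804e-03 8.31711649e+01] [ 0.90928189  0.63232632 -3.58811987]
```

View pics/p1.png

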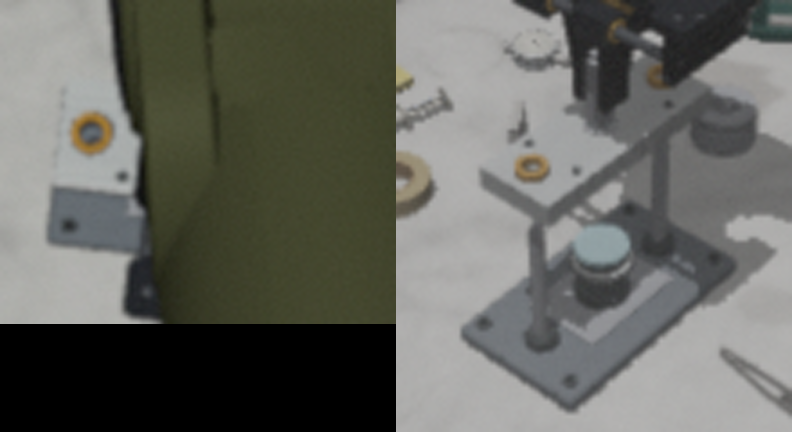

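The platen is level above both pillars. The left bush is at top crop (92,132) and scene crop (531,167), and the left pillar nose is at scene crop (537,222). Next I compare bush and pillar in the same camera.

```bash
python3 - <<'E'
import pickle;from h import *
d=pickle.load(open("c1.pkl","rb"));T,S=d["top"],d["scene"]
for n,(y0,y1,x0,x1) in {"top":(165,190,238,262),"scene":(150,172,222,246),"scene ":(128,142,264,284)}.items():
    c=d[n.strip()];im=c["image"][y0:y1,x0:x1].astype(int);m=((im[...,0]-im[...,2])>30).astype(np.uint8)
    ct,_=cv2.findContours(m,cv2.RETR_EXTERNAL,cv2.CHAIN_APPROX_NONE);k=max(ct,key=len);e=cv2.fitEllipse(k) if len(k)>5 else None
    if e: u=(e[0][0]+x0,e[0][1]+y0);print(n,np.round(u,2),np.round(e[1],1),m.sum(),back(c,u,.1785))
t=np.deg2rad(-6.8)
for nm,p in(("TCP",(.5308,-.035,t)),):
    print("expected bushes from TCP",place(p,[(0,.065,0),(0,-.065,0)]))
E
```

```text
top [249.98 176.45] [10.4 11.3] 79 [0.53934664 0.03020619]
scene [232.   160.85] [6.5 8.7] 47 [0.53756263 0.03109518]
scene  [267.02 135.29] [4.  4.6] 13 [ 0.52521957 -0.09620585]
expected bushes from TCP [[ 0.53849626  0.02954276  0.        ]
 [ 0.52310374 -0.09954276  0.        ]]
```

Camera biases cancel to about 1 mm, which is inside the nose's ±4 mm capture. I'll descend carefully and watch the force.

Emit:
step_arm(steps=[0,0,0,8,0,0,0,0,8,0,0,0,0,6,0,0,0,0,3,0,0,0,0,2,0,0,0,0,2,0,0,0,0,0,0])

```text
time_s: 10.3
tool_pos: [0.5306, -0.0351, 0.3457]
tool_rot: [-180.0, 0.0, 83.2]
force: [-0.2, 0.4, -3.4]
grip_width: 0.0117
grasp_force: 35.0
```

Emit:
step_arm(steps=[0,0,0,1.5,0,0,0,0,1,0,0,0,0,0,0])

```text
time_s: 10.68
tool_pos: [0.5306, -0.0351, 0.3431]
tool_rot: [-180.0, 0.0, 83.2]
force: [-0.4, -0.1, -4.0]
grip_width: 0.0117
grasp_force: 35.0
```

Emit:
step_arm(steps=[0,0,0,1,0,0,0,0,1,0,0,0,0,0,0])

```text
time_s: 11.05
tool_pos: [0.5306, -0.0351, 0.3411]
tool_rot: [-180.0, 0.0, 83.2]
force: [-0.2, 0.6, -4.2]
grip_width: 0.0118
grasp_force: 35.0
```

Emit:
step_arm(steps=[0,0,0,0.7,0,0,0,0,0.7,0,0,0,0,0,0])

```text
time_s: 11.42
tool_pos: [0.5306, -0.0351, 0.3398]
tool_rot: [-180.0, 0.0, 83.2]
force: [0.7, -0.0, -5.0]
grip_width: 0.0115
grasp_force: 35.0
```

Emit:
step_arm(steps=[0,0,0,0.7,0,0,0,0,0.7,0,0,0,0,0,0])

```text
time_s: 11.8
tool_pos: [0.5306, -0.0351, 0.3384]
tool_rot: [-180.0, 0.0, 83.2]
force: [0.4, 0.6, -4.5]
grip_width: 0.0113
grasp_force: 35.0
```

Emit:
step_arm(steps=[0,0,0,1,0,0,0,0,1,0,0,0,0,0,0])

```text
time_s: 12.18
tool_pos: [0.5306, -0.0351, 0.3363]
tool_rot: [-180.0, 0.0, 83.2]
force: [1.1, 0.2, -3.7]
grip_width: 0.0116
grasp_force: 35.0
```

Emit:
step_arm(steps=[0,0,0,1.5,0,0,0,0,1.5,0,0,0,0,0,0])

```text
time_s: 12.55
tool_pos: [0.5305, -0.0351, 0.3332]
tool_rot: [-180.0, 0.0, 83.2]
force: [0.1, -1.3, -4.8]
grip_width: 0.0117
grasp_force: 35.0
```

```bash
python3 - <<'E'
from cell import env
for i in range(1):
    o=env.get_obs();print(o["force"],o["wrist_torque"],o["tool_pos"],o["tool_rot"])
E
```

```text
[ 0.08513582 -1.27876263 -4.77083432] [ 0.0175528  -0.07970551 -0.0154277 ] [ 0.53051939 -0.03509955  0.33322427] [-1.79977564e+02  3.04145685e-03  8.31719990e+01]
```

Emit:
step_arm(steps=[0,0,0,1.5,0,0,0,0,1.5,0,0,0,0,1.5,0,0,0,0,0,0])

```text
time_s: 13.05
tool_pos: [0.5306, -0.0351, 0.3288]
tool_rot: [-180.0, 0.0, 83.2]
force: [-0.5, 0.6, -4.2]
grip_width: 0.0118
grasp_force: 35.0
```

```bash
python3 - <<'E'
from cell import env
for i in range(1):
    o=env.get_obs();print(o["force"],o["wrist_torque"],o["tool_pos"],o["tool_rot"])
E
```

```text
[-0.4777666   0.60704561 -4.16987966] [-0.04233732 -0.12990433  0.05504165] [ 0.53055064 -0.03513552  0.32875938] [-1.79983293e+02  1.26598810e-03  8.31689834e+01]
```

Emit:
step_arm(steps=[0,0,0,2,0,0,0,0,2,0,0,0,0,2,0,0,0,0,2,0,0,0,0,2,0,0,0,0,2,0,0,0,0,0,0])

```text
time_s: 13.92
tool_pos: [0.5305, -0.0351, 0.3167]
tool_rot: [-180.0, 0.0, 83.2]
force: [0.1, -0.1, -3.7]
grip_width: 0.0118
grasp_force: 35.0
```

Emit:
step_arm(steps=[0,0,0,2,0,0,0,0,2,0,0,0,0,2,0,0,0,0,2,0,0,0,0,2,0,0,0,0,2,0,0,0,0,0,0])

```text
time_s: 14.8
tool_pos: [0.5305, -0.0351, 0.3047]
tool_rot: [-180.0, 0.0, 83.2]
force: [0.2, -0.5, -5.0]
grip_width: 0.0116
grasp_force: 35.0
```

Emit:
step_arm(steps=[0,0,0,1,0,0,0,0,1,0,0,0,0,1,0,0,0,0,1,0,0,0,0,0,0])

```text
time_s: 15.42
tool_pos: [0.5306, -0.0351, 0.3008]
tool_rot: [-180.0, 0.0, 83.2]
force: [-0.8, 0.0, -4.7]
grip_width: 0.0116
grasp_force: 35.0
```

Emit:
step_arm(steps=[0,0,0,1,0,0,0,0,1,0,0,0,0,0,0])

```text
time_s: 15.8
tool_pos: [0.5306, -0.0351, 0.2988]
tool_rot: [-180.0, 0.0, 83.2]
force: [-0.1, -0.2, -4.0]
grip_width: 0.0117
grasp_force: 35.0
```

```bash
python3 - <<'E'
import pickle;from h import *
d=pickle.load(open("c0.pkl","rb"));T,S=d["top"],d["scene"]
g=S["image"][172:195,240:264].astype(int);m=(g[...,1]-g[...,0])>12;ys,xs=np.nonzero(m);u=(xs.mean()+240,ys.mean()+172);print(u,len(xs))
for z in np.arange(.046,.08,.004): print(round(z,3),back(T,(281.13,186.31),z)-[.001,.0005],back(S,u,z)+[.0013,-.0009])
E
```

```text
(np.float64(251.72566371681415), np.float64(182.53982300884957)) 113
0.046 [ 0.53230303 -0.03606739] [ 0.54203036 -0.05271134]
0.05 [ 0.53190471 -0.03588448] [ 0.53958284 -0.04917322]
0.054 [ 0.53150639 -0.03570156] [ 0.53713532 -0.04563509]
0.058 [ 0.53110807 -0.03551865] [ 0.53468779 -0.04209696]
0.062 [ 0.53070975 -0.03533574] [ 0.53224027 -0.03855883]
0.066 [ 0.53031143 -0.03515282] [ 0.52979275 -0.0350207 ]
0.07 [ 0.52991311 -0.03496991] [ 0.52734523 -0.03148257]
0.074 [ 0.52951479 -0.034787  ] [ 0.5248977  -0.02794444]
0.078 [ 0.52911646 -0.03460408] [ 0.52245018 -0.02440631]
```

Emit:
step_arm(steps=[0,0,0,1,0,0,0,0,1,0,0,0,0,1,0,0,0,0,1,0,0,0,0,0,0])

```text
time_s: 16.42
tool_pos: [0.5306, -0.0351, 0.2948]
tool_rot: [-180.0, 0.0, 83.2]
force: [-0.2, -0.9, -4.5]
grip_width: 0.0117
grasp_force: 35.0
```

Emit:
step_arm(steps=[0,0,0,1,0,0,0,0,1,0,0,0,0,0,0])

```text
time_s: 16.8
tool_pos: [0.5305, -0.0351, 0.2928]
tool_rot: [-180.0, 0.0, 83.2]
force: [0.9, 0.1, -4.0]
grip_width: 0.0116
grasp_force: 35.0
```

Emit:
step_arm(steps=[0,0,0,1,0,0,0,0,0.5,0,0,0,0,0,0])

```text
time_s: 17.18
tool_pos: [0.5306, -0.0351, 0.2914]
tool_rot: [-180.0, 0.0, 83.2]
force: [0.9, -0.3, -3.7]
grip_width: 0.0119
grasp_force: 35.0
```

Emit:
step_arm(steps=[0,0,0,0.7,0,0,0,0,0.7,0,0,0,0,0,0])

```text
time_s: 17.55
tool_pos: [0.5306, -0.0351, 0.29]
tool_rot: [-180.0, 0.0, 83.2]
force: [-0.7, 1.2, -4.0]
grip_width: 0.0117
grasp_force: 35.0
```

Emit:
step_arm(steps=[0,0,0,0.7,0,0,0,0,0.7,0,0,0,0,0,0])

```text
time_s: 17.92
tool_pos: [0.5306, -0.0351, 0.2886]
tool_rot: [-180.0, 0.0, 83.2]
force: [0.1, 1.2, -3.9]
grip_width: 0.0115
grasp_force: 35.0
```

Emit:
step_arm(steps=[0,0,0,0.7,0,0,0,0,0,0])

```text
time_s: 18.18
tool_pos: [0.5306, -0.0351, 0.2879]
tool_rot: [-180.0, 0.0, 83.2]
force: [0.1, 0.3, -3.6]
grip_width: 0.0118
grasp_force: 35.0
```

Emit:
step_arm(steps=[0,0,0,0.7,0,0,0,0,0,0])

```text
time_s: 18.42
tool_pos: [0.5306, -0.0351, 0.2872]
tool_rot: [-180.0, 0.0, 83.2]
force: [-0.0, -0.4, -3.8]
grip_width: 0.012
grasp_force: 35.0
```

Emit:
step_arm(steps=[0,0,0,0.7,0,0,0,0,0,0])

```text
time_s: 18.68
tool_pos: [0.5306, -0.0351, 0.2866]
tool_rot: [180.0, 0.0, 83.2]
force: [-0.4, 0.6, -4.1]
grip_width: 0.0116
grasp_force: 35.0
```

Emit:
step_arm(steps=[0,0,0,0.7,0,0,0,0,0,0])

```text
time_s: 18.92
tool_pos: [0.5307, -0.0351, 0.2861]
tool_rot: [180.0, 0.0, 83.2]
force: [-1.8, 0.4, -1.2]
grip_width: 0.0116
grasp_force: 35.0
```

Emit:
step_arm(steps=[0,0,0,0.5,0,0,0,0,0,0,0,0,0,0,0])

```text
time_s: 19.3
tool_pos: [0.5307, -0.0351, 0.2856]
tool_rot: [180.0, 0.0, 83.2]
force: [-1.7, 0.4, 0.7]
grip_width: 0.0117
grasp_force: 35.0
```

```bash
python3 - <<'E'
from cell import env
o=env.get_obs();print(o["force"],o["wrist_torque"],o["tool_pos"],o["tool_rot"])
E
```

```text
[-1.71162475  0.3719769   0.67338566] [-0.03440845  0.25736795 -0.00961844] [ 0.53069571 -0.03507553  0.285591  ] [1.79983647e+02 1.04023474e-02 8.31680954e+01]
```

Contact: about 5 N at roughly 4–5 N/mm, which matches the sprung glass. Releasing gently and rising.

Emit:
step_arm(steps=[0.16,0,0,0,0,0.2,0,0,0,0,0.3,0,0,0,0,0.45,0,0,0,0,0.45,0,0,0,0], grip_force=10)

```text
time_s: 19.92
tool_pos: [0.5306, -0.0351, 0.2853]
tool_rot: [180.0, 0.0, 83.2]
force: [-0.1, 0.1, 0.2]
grip_width: 0.0359
grasp_force: 0.0
```

Emit:
step_arm(steps=[0.45,0,0,-5,0,0.45,0,0,-15,0,0.6,0,0,-25,0,1,0,0,-35,0,1,0,0,-35,0,1,0,0,0,0])

```text
time_s: 20.68
tool_pos: [0.5316, -0.0346, 0.4044]
tool_rot: [179.6, 0.1, 83.2]
force: [0.2, 0.1, 0.5]
grip_width: 0.0712
grasp_force: 0.0
```

Emit:
step_arm(steps=[1,-15,3.6,0,0,1,-31,8,0,0,1,-31,8,0,0,1,-31,8,0,0,1,-31,8,0,0,1,-31,8,0,0,1,-31,8,0,0,1,-18,4,0,0,1,0,0,0,0])

```text
time_s: 21.8
tool_pos: [0.5592, -0.2611, 0.3992]
tool_rot: [-179.9, -0.0, 83.0]
force: [-0.7, 0.2, 0.2]
grip_width: 0.0869
grasp_force: 0.0
```

Emit:
step_arm(steps=[1,0,0,20,0,1,0,0,35,0,1,0,0,35,0,1,0,0,35,0,1,0,0,15,0,1,0,0,0,0])

```text
time_s: 22.55
tool_pos: [0.5594, -0.2581, 0.2592]
tool_rot: [-179.9, -0.1, 83.3]
force: [-0.0, -0.9, 1.0]
grip_width: 0.087
grasp_force: 0.0
```

```bash
python3 - <<'E'
from cell import env
import cv2,numpy as np,pickle
d={n:env.read_camera(n) for n in("top","scene")};pickle.dump(d,open("c2.pkl","wb"))
t=d["top"]["image"][:,:,::-1];s=d["scene"]["image"][:,:,::-1]
f=lambda i:cv2.resize(i,(400,400),interpolation=cv2.INTER_CUBIC)
cv2.imwrite("pics/w1.png",np.hstack([f(t[125:255,225:355]),f(s[110:230,205:325])]))
print(env.get_obs()["tool_pos"])
E
```

```text
[ 0.56036546 -0.25873371  0.26149217]
```

View pics/w1.png

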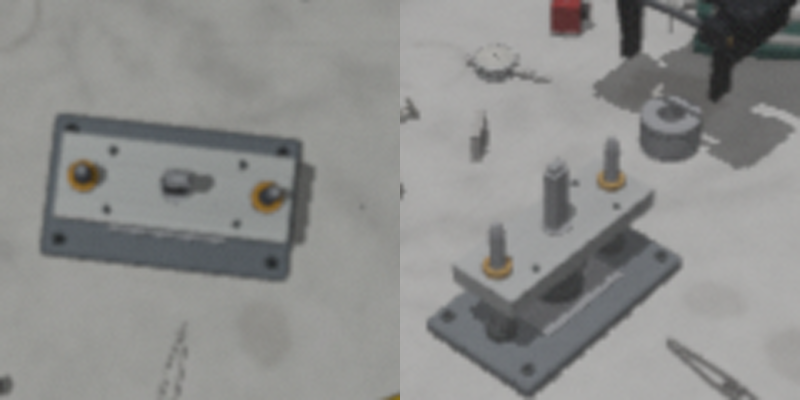

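The platen lies level with both pillars through its bushes (top crop (83,175) and (268,195)). The open fingers are above the weight (scene crop (670,128)). Descending to grip it.

Emit:
step_arm(steps=[1,0,0,12,0,1,0,0,20,0,1,0,0,20,0,1,0,0,12,0,1,0,0,5,0,1,0,0,0,0])

```text
time_s: 23.4
tool_pos: [0.5598, -0.2591, 0.191]
tool_rot: [-180.0, -0.0, 83.2]
force: [0.7, -0.3, 0.4]
grip_width: 0.0871
grasp_force: 0.0
```

Emit:
step_arm(steps=[0.8,0,0,0,0,0.7,0,0,0,0,0.6,0,0,0,0,0.5,0,0,0,0,0.4,0,0,0,0,0.4,0,0,0,0,0.4,0,0,0,0], grip_force=30)

```text
time_s: 24.28
tool_pos: [0.5599, -0.2592, 0.1916]
tool_rot: [180.0, 0.0, 83.2]
force: [0.2, -0.2, 2.4]
grip_width: 0.0553
grasp_force: 30.0
```

Emit:
step_arm(steps=[0.4,0,0,-3,0,0.4,0,0,-12,0,0.4,0,0,-30,0,0.4,0,0,-35,0,0.4,0,0,-35,0,0.4,0,0,-35,0,0.4,0,0,-20,0,0.4,0,0,-5,0,0.4,0,0,0,0])

```text
time_s: 25.4
tool_pos: [0.5594, -0.2591, 0.3654]
tool_rot: [-179.9, -0.0, 83.2]
force: [-0.3, 0.8, -4.4]
grip_width: 0.0548
grasp_force: 30.0
```

Emit:
step_arm(steps=[0.4,10,-2.6,0,0,0.4,25,-6,0,0,0.4,31,-8,0,0,0.4,31,-8,0,0,0.4,31,-8,0,0,0.4,31,-8,0,0,0.4,30,-8,0,0,0.4,20,-5,0,0,0.4,10,-2,0,0,0.4,0,0,0,0,0.4,0,0,0,0])

```text
time_s: 26.78
tool_pos: [0.5307, -0.0365, 0.3662]
tool_rot: [-180.0, 0.0, 83.1]
force: [0.1, -0.2, -3.4]
grip_width: 0.0548
grasp_force: 30.0
```

```bash
python3 - <<'E'
from cell import env
import cv2,numpy as np,pickle
d={n:env.read_camera(n) for n in("top","scene")};pickle.dump(d,open("c3.pkl","wb"))
s=d["scene"]["image"][:,:,::-1];b=pickle.load(open("c2.pkl","rb"))["scene"]["image"][:,:,::-1]
f=lambda i:cv2.resize(i,(400,600),interpolation=cv2.INTER_CUBIC)
cv2.imwrite("pics/w2.png",np.hstack([f(s[105:195,222:282]),f(b[125:215,222:282])]))
o=env.get_obs();print(o["tool_pos"],o["tool_rot"],o["force"])
E
```

```text
[ 0.5307512  -0.03644711  0.36618031] [-1.79990114e+02  7.16479412e-03  8.30481699e+01] [ 0.97012321  0.03616285 -3.64793836]
```

View pics/w2.png

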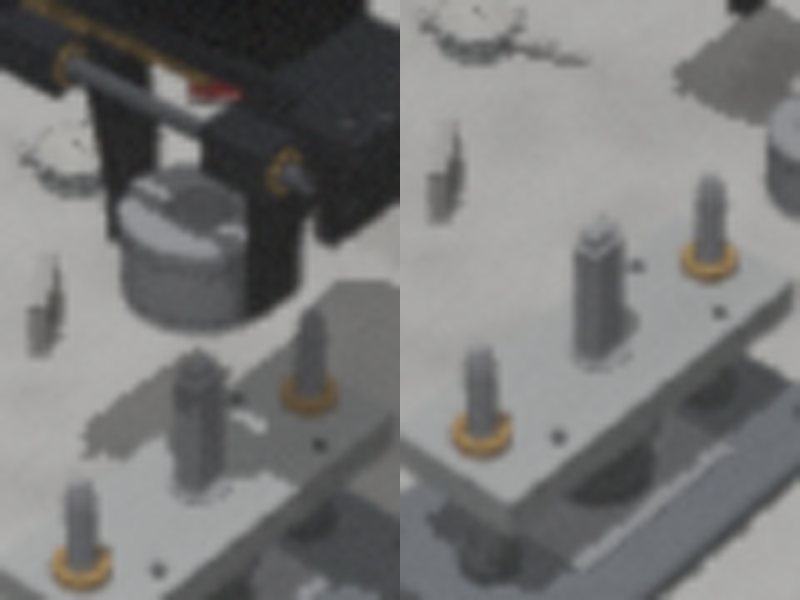

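```bash
python3 - <<'E'
import pickle;from h import *
d=pickle.load(open("c3.pkl","rb"));S=d["scene"];k=400/60
cr=lambda X:(proj(S,X)-[222,105]+.5)*k-.5
a=np.linspace(0,2*np.pi,180)
circ=lambda c,r,z:np.c_[c[0]+r*np.cos(a),c[1]+r*np.sin(a),0*a+z]
# bias: scene-estimate = true+(-.0013,+.0009)
b=np.array([-.0013,.0009])
for nm,c in(("TCP",np.array([.5307,-.0364])),("y+2mm",np.array([.5307,-.0344]))):
    c=c+b
    t,l,h=cr(circ(c,.028,.2102)),cr(circ(c,.028,.1742)),cr(circ(c,.0125,.2102))
    print(nm,"top rim left/top",t.min(0),"bottom rim left",l.min(0)[0],"low",l.max(0)[1],"at x",l[l[:,1].argmax(),0],"bore",h.min(0),h.max(0))
for c in(np.array([.5306,-.0351])+b,):
    for nm,(hx,hy),z in(("tang top",(.006,.009),.137),("base",(.006,.009),.082),("nose",(.0045,.0075),.143)):
        q=cr(place((*c,np.deg2rad(-6.8)),[(i*hx,j*hy,z) for i in(1,-1) for j in(1,-1)]));print(nm,q.min(0),q.max(0))
im=S["image"].astype(int).mean(2)
for r in (140,146,150): print(r,im[r,236:262].astype(int))
for r in (166,172): print(r,im[r,242:264].astype(int))
print(im[145:160,253].astype(int),im[145:160,250].astype(int))
E
```

```text
TCP top rim left/top [119.02438917 164.76471043] bottom rim left 121.4885333973042 low 343.50973355295946 at x 200.44482241128713 bore [163.81334028 190.41170149] [236.00666187 233.19548992]
y+2mm top rim left/top [115.63240794 167.46485469] bottom rim left 118.19091311342365 low 346.50853132522946 at x 197.18051668962 bore [160.48457469 193.1818956 ] [232.77607235 236.08411661]
tang top [170.06668546 357.79017767] [227.29003405 395.39501529]
base [171.68583809 469.16660952] [226.694807 507.111126]
nose [175.72047818 348.75658507] [221.55198377 378.89884655]
140 [166 154  89  69  81 100 128 142 146 146 147 147 146 143 135 112 108 104
  98 101 104 110 119  57  39  39]
146 [165 164 162 151  96  86  88  91  92  93  93  95  93  89  91  86  90  81
  80  79  75  70  63  44  41  38]
150 [170 169 170 169 157 102  90  89  95  93  94  94  94  93  94  93  92  92
  89  87  86  72  61  45  44  39]
166 [115 114 113 112 112 108  89  79  82  85  75  74  75  88 105 119 120 117
 108 105 103 102]
172 [135 158 161 162 155 123  96  94  93  91  79  78  78  86 102 101 105 104
 103 102 103 103]
[ 86  81  84  91  92  92  91  90  85 102 135 162 154 122  95] [ 90  91  95  95  92  94  94  91  86 106 140 163 151 110  93]
```

```bash
python3 - <<'E'
import pickle;from h import *
from scipy.ndimage import map_coordinates,gaussian_filter,sobel
a=np.linspace(0,2*np.pi,240,endpoint=False)
def G(c):
    g=gaussian_filter(c["image"].astype(float).mean(2),.7);return np.hypot(sobel(g,0),sobel(g,1))
def best(c,curves,c0,mask=None):
    g=G(c);R=[]
    for dx in np.arange(-5,5.1,.5):
        for dy in np.arange(-6,6.1,.5):
            s=0
            for r,z,m in curves:
                A=a[m(a)];u=proj(c,np.c_[c0[0]+dx/1e3+r*np.cos(A),c0[1]+dy/1e3+r*np.sin(A),0*A+z]);s+=map_coordinates(g,[u[:,1],u[:,0]],order=1).mean()
            R.append((s,dx,dy))
    R.sort(reverse=True);return R[0],np.average([r[1:] for r in R[:8]],axis=0,weights=[r[0] for r in R[:8]])
al=lambda A:A>-1
d0=pickle.load(open("c0.pkl","rb"));d3=pickle.load(open("c3.pkl","rb"))
w=(.5599,-.2592)
for n in d0: print("c0",n,best(d0[n],[(.028,.036,al)],w),best(d0[n],[(.0125,.036,al)],w))
# camera-facing side arc: direction from weight to scene camera
ph=np.arctan2(.56+.035,.116-.53);near=lambda A:np.cos(A-ph)>.3
near2=lambda A:np.cos(A-ph-0.5)>.3
c=(.5307,-.0364)
for z in (0,):
  print("c3 bottom",best(d3["scene"],[(.028,.1742,near)],c),"bore",best(d3["scene"],[(.0125,.2102,al)],c),"both",best(d3["scene"],[(.028,.1742,near),(.0125,.2102,al)],c))
E
```

```text
c0 scene ((np.float64(71.7145120513387), np.float64(0.5), np.float64(1.5)), array([0.250055  , 1.74999996])) ((np.float64(130.19787556939733), np.float64(0.0), np.float64(-1.0)), array([-0.24968992, -1.00014829]))
c0 top ((np.float64(86.29741851047059), np.float64(-2.5), np.float64(6.0)), array([-1.57817329,  4.02469845])) ((np.float64(126.28910928475852), np.float64(1.5), np.float64(0.5)), array([1.56269324, 0.56322732]))
c3 bottom ((np.float64(235.87350476489354), np.float64(1.0), np.float64(-3.5)), array([ 1.06253016, -3.56267923])) bore ((np.float64(98.06268756415456), np.float64(-2.0), np.float64(-1.5)), array([-1.75009595, -1.43764449])) both ((np.float64(325.83628704568054), np.float64(0.5), np.float64(-3.5)), array([ 0.56254624, -3.43714255]))
```

The weight rides near the TCP. Bias-corrected, it sits about 1 mm toward −y, so I shift +0.8 mm and lower gently.

Emit:
step_arm(steps=[0.4,0.8,0,6,0,0.4,0,0,8,0,0.4,0,0,8,0,0.4,0,0,4,0,0.4,0,0,1,0,0.4,0,0,0,0,0.4,0,0,0,0])

```text
time_s: 27.75
tool_pos: [0.5308, -0.0342, 0.3396]
tool_rot: [180.0, 0.0, 83.2]
force: [0.6, -0.6, -3.4]
grip_width: 0.055
grasp_force: 30.0
```

Emit:
step_arm(steps=[0.4,0,0,1,0,0.4,0,0,1,0,0.4,0,0,0,0])

```text
time_s: 28.12
tool_pos: [0.5306, -0.0343, 0.3372]
tool_rot: [-180.0, 0.0, 83.2]
force: [0.2, 0.3, -4.6]
grip_width: 0.0547
grasp_force: 30.0
```

Emit:
step_arm(steps=[0.4,0,0,1,0,0.4,0,0,1,0,0.4,0,0,0,0])

```text
time_s: 28.5
tool_pos: [0.5307, -0.0343, 0.3352]
tool_rot: [-180.0, 0.0, 83.2]
force: [-0.4, 0.2, -4.0]
grip_width: 0.0548
grasp_force: 30.0
```

Emit:
step_arm(steps=[0.4,0,0,0.8,0,0.4,0,0,0.8,0,0.4,0,0,0,0])

```text
time_s: 28.88
tool_pos: [0.5307, -0.0343, 0.3337]
tool_rot: [-180.0, 0.0, 83.2]
force: [0.3, -0.0, -3.5]
grip_width: 0.0548
grasp_force: 30.0
```

Emit:
step_arm(steps=[0.4,0,0,0.8,0,0.4,0,0,0.8,0,0.4,0,0,0,0])

```text
time_s: 29.25
tool_pos: [0.5307, -0.0343, 0.3321]
tool_rot: [-180.0, 0.0, 83.2]
force: [-0.3, 0.1, -3.8]
grip_width: 0.0549
grasp_force: 30.0
```

Emit:
step_arm(steps=[0.4,0,0,0.8,0,0.4,0,0,0.8,0,0.4,0,0,0,0])

```text
time_s: 29.62
tool_pos: [0.5307, -0.0343, 0.3304]
tool_rot: [-180.0, 0.0, 83.2]
force: [-0.0, -0.2, -4.3]
grip_width: 0.0553
grasp_force: 30.0
```

Emit:
step_arm(steps=[0.4,0,0,0.8,0,0.4,0,0,0.8,0,0.4,0,0,0,0])

```text
time_s: 30.0
tool_pos: [0.5307, -0.0343, 0.3288]
tool_rot: [-180.0, 0.0, 83.2]
force: [-0.5, -0.6, -5.1]
grip_width: 0.0547
grasp_force: 30.0
```

Emit:
step_arm(steps=[0.4,0,0,0.8,0,0.4,0,0,0.8,0,0.4,0,0,0,0])

```text
time_s: 30.38
tool_pos: [0.5307, -0.0343, 0.3272]
tool_rot: [-180.0, 0.0, 83.2]
force: [0.6, 0.8, -4.3]
grip_width: 0.0545
grasp_force: 30.0
```

Emit:
step_arm(steps=[0.4,0,0,0.8,0,0.4,0,0,0.8,0,0.4,0,0,0,0])

```text
time_s: 30.75
tool_pos: [0.5307, -0.0343, 0.3256]
tool_rot: [-180.0, 0.0, 83.2]
force: [0.1, 0.5, -4.1]
grip_width: 0.0548
grasp_force: 30.0
```

Emit:
step_arm(steps=[0.4,0,0,0.8,0,0.4,0,0,0.8,0,0.4,0,0,0,0])

```text
time_s: 31.12
tool_pos: [0.5307, -0.0343, 0.324]
tool_rot: [-180.0, 0.0, 83.2]
force: [0.3, -0.2, -5.0]
grip_width: 0.0548
grasp_force: 30.0
```

The tang has entered the bore freely. Continuing down.

Emit:
step_arm(steps=[0.4,0,0,1,0,0.4,0,0,1,0,0.4,0,0,1,0,0.4,0,0,1,0,0.4,0,0,0,0])

```text
time_s: 31.75
tool_pos: [0.5307, -0.0343, 0.32]
tool_rot: [-180.0, 0.0, 83.2]
force: [-0.4, -0.6, -4.9]
grip_width: 0.0546
grasp_force: 30.0
```

Emit:
step_arm(steps=[0.4,0,0,1.5,0,0.4,0,0,1.5,0,0.4,0,0,1.5,0,0.4,0,0,1.5,0,0.4,0,0,1.5,0,0.4,0,0,1.5,0,0.4,0,0,0,0])

```text
time_s: 32.62
tool_pos: [0.5306, -0.0343, 0.311]
tool_rot: [-180.0, 0.0, 83.2]
force: [-0.3, -0.0, -5.1]
grip_width: 0.055
grasp_force: 30.0
```

Emit:
step_arm(steps=[0.4,0,0,1.5,0,0.4,0,0,1.5,0,0.4,0,0,1.5,0,0.4,0,0,1.5,0,0.4,0,0,1.5,0,0.4,0,0,1.5,0,0.4,0,0,0,0])

```text
time_s: 33.5
tool_pos: [0.5306, -0.0343, 0.302]
tool_rot: [-180.0, 0.0, 83.2]
force: [-0.4, 0.5, -3.7]
grip_width: 0.055
grasp_force: 30.0
```

Emit:
step_arm(steps=[0.4,0,0,1.5,0,0.4,0,0,1.5,0,0.4,0,0,1.5,0,0.4,0,0,1.5,0,0.4,0,0,1.5,0,0.4,0,0,1.5,0,0.4,0,0,0,0])

```text
time_s: 34.38
tool_pos: [0.5306, -0.0343, 0.293]
tool_rot: [-180.0, 0.0, 83.2]
force: [0.3, -0.5, -3.7]
grip_width: 0.0548
grasp_force: 30.0
```

Emit:
step_arm(steps=[0.4,0,0,1.5,0,0.4,0,0,1.5,0,0.4,0,0,1.5,0,0.4,0,0,1.5,0,0.4,0,0,1.5,0,0.4,0,0,0,0])

```text
time_s: 35.12
tool_pos: [0.5306, -0.0343, 0.2855]
tool_rot: [-180.0, 0.0, 83.2]
force: [-0.2, 0.1, -4.6]
grip_width: 0.0549
grasp_force: 30.0
```

Emit:
step_arm(steps=[0.4,0,0,1,0,0.4,0,0,1,0,0.4,0,0,1,0,0.4,0,0,0,0])

```text
time_s: 35.62
tool_pos: [0.5307, -0.0343, 0.2825]
tool_rot: [-180.0, 0.0, 83.2]
force: [-0.0, 0.1, -4.5]
grip_width: 0.0551
grasp_force: 30.0
```

```bash
python3 - <<'E'
from cell import env
import cv2
c=env.read_camera("scene")["image"][:,:,::-1]
cv2.imwrite("pics/w3.png",cv2.resize(c[115:215,205:305],(600,600),interpolation=cv2.INTER_CUBIC))
o=env.get_obs();print(o["tool_pos"],o["force"],o["wrist_torque"])
E
```

```text
[ 0.53068507 -0.03429747  0.28257441] [ 0.03989251 -0.51953476 -4.08883236] [-0.02257184 -0.08618301 -0.01517567]
```

View pics/w3.png

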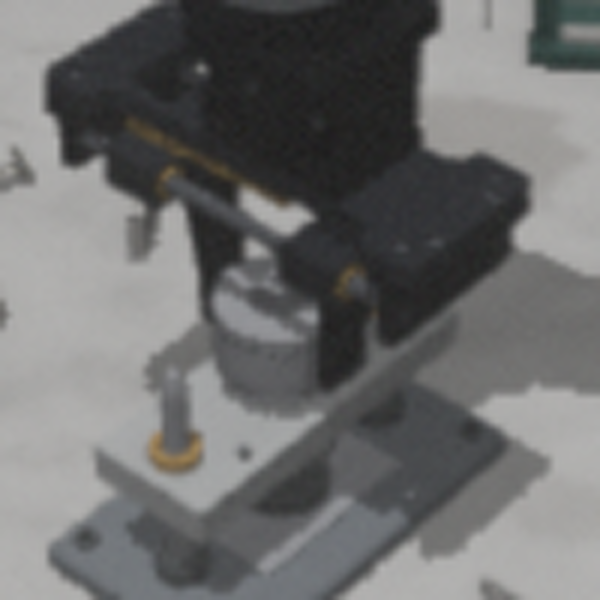

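The weight (rim at about (265,300)) is over the tang, a few mm above the plate, and the platen is level. I'll feel down for the plate.

Emit:
step_arm(steps=[0.4,0,0,1,0,0.4,0,0,1,0,0.4,0,0,1,0,0.4,0,0,0,0])

```text
time_s: 36.17
tool_pos: [0.5306, -0.0343, 0.2795]
tool_rot: [-180.0, 0.0, 83.2]
force: [-0.5, -0.3, -3.7]
grip_width: 0.0544
grasp_force: 30.0
```

Emit:
step_arm(steps=[0.4,0,0,0.8,0,0.4,0,0,0.8,0,0.4,0,0,0,0])

```text
time_s: 36.55
tool_pos: [0.5307, -0.0343, 0.2779]
tool_rot: [-180.0, 0.0, 83.2]
force: [1.1, -0.3, -3.6]
grip_width: 0.0546
grasp_force: 30.0
```

Emit:
step_arm(steps=[0.4,0,0,0.8,0,0.4,0,0,0.8,0,0.4,0,0,0,0])

```text
time_s: 36.92
tool_pos: [0.5307, -0.0343, 0.2764]
tool_rot: [-180.0, 0.0, 83.2]
force: [-0.7, 0.9, -3.8]
grip_width: 0.0546
grasp_force: 30.0
```

Emit:
step_arm(steps=[0.4,0,0,0.7,0,0.4,0,0,0,0])

```text
time_s: 37.17
tool_pos: [0.5307, -0.0343, 0.2757]
tool_rot: [-180.0, 0.0, 83.2]
force: [0.2, -0.8, -4.8]
grip_width: 0.0549
grasp_force: 30.0
```

Emit:
step_arm(steps=[0.4,0,0,0.7,0,0.4,0,0,0,0])

```text
time_s: 37.42
tool_pos: [0.5307, -0.0343, 0.275]
tool_rot: [-180.0, 0.0, 83.2]
force: [0.6, -0.2, -5.3]
grip_width: 0.0551
grasp_force: 30.0
```

Emit:
step_arm(steps=[0.4,0,0,0.7,0,0.4,0,0,0,0])

```text
time_s: 37.67
tool_pos: [0.5307, -0.0343, 0.2743]
tool_rot: [-180.0, 0.0, 83.2]
force: [-0.2, 0.9, -3.9]
grip_width: 0.055
grasp_force: 30.0
```

Emit:
step_arm(steps=[0.4,0,0,0.7,0,0.4,0,0,0,0])

```text
time_s: 37.92
tool_pos: [0.5307, -0.0343, 0.2737]
tool_rot: [180.0, 0.0, 83.2]
force: [-0.0, 0.0, -2.3]
grip_width: 0.0551
grasp_force: 30.0
```

Emit:
step_arm(steps=[0.4,0,0,0.7,0,0.4,0,0,0,0])

```text
time_s: 38.17
tool_pos: [0.5308, -0.0343, 0.2732]
tool_rot: [180.0, 0.0, 83.2]
force: [-0.6, -0.2, -0.8]
grip_width: 0.0546
grasp_force: 30.0
```

The weight bears on the platen with about 3.5 N. I hold briefly, then release.

Emit:
step_arm(steps=[0.4,0,0,0.2,0,0.4,0,0,0,0,0.4,0,0,0,0], grip_force=15)

```text
time_s: 38.55
tool_pos: [0.5308, -0.0343, 0.2729]
tool_rot: [180.0, 0.0, 83.2]
force: [-1.6, -0.0, -0.0]
grip_width: 0.0555
grasp_force: 15.0
```

Emit:
step_arm(steps=[0.66,0,0,0,0,0.72,0,0,0,0,0.8,0,0,0,0,1,0,0,0,0,1,0,0,0,0,1,0,0,0,0])

```text
time_s: 39.3
tool_pos: [0.5307, -0.0343, 0.2728]
tool_rot: [180.0, 0.0, 83.2]
force: [-0.4, 0.2, 0.8]
grip_width: 0.0851
grasp_force: 0.0
```

Emit:
step_arm(steps=[1,0,0,-3,0,1,0,0,-12,0,1,0,0,-25,0,1,0,0,-35,0,1,0,0,-35,0,1,0,0,-20,0,1,30,0,0,0,1,40,0,0,0,1,40,0,0,0,1,40,0,0,0,1,0,0,0,0,1,0,0,0,0])

```text
time_s: 40.8
tool_pos: [0.5486, 0.1142, 0.4032]
tool_rot: [180.0, 0.0, 83.2]
force: [-1.2, -0.1, -0.6]
grip_width: 0.0872
grasp_force: 0.0
```

```bash
python3 - <<'E'
from cell import env
import cv2,numpy as np
f=lambda i:cv2.resize(i,(400,400),interpolation=cv2.INTER_CUBIC)
t,s=[env.read_camera(n)["image"][:,:,::-1] for n in("top","scene")]
cv2.imwrite("pics/end.png",np.hstack([f(t[145:235,235:325]),f(s[120:230,200:310])]));print(env.get_obs()["force"])
E
```

```text
[ 0.29501503 -0.69736103 -0.73602315]
```

View pics/end.png

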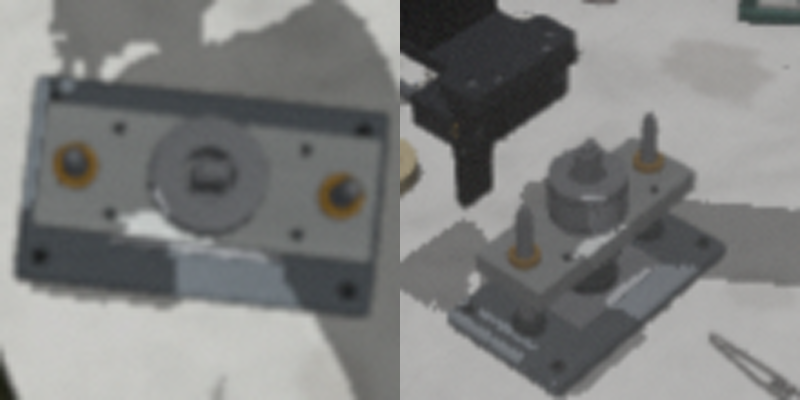

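The weight sits flat and centred on the platen with the tang through its bore (top crop (208,175)). Both pillars stand through their bushes and the arm is clear, so I'm handing in.

```bash
python3 -c "
from cell import env
print(env.sign_off())"
```

```text
the job is handed in; nothing more can be done
None
```

The press is closed: the platen rests on the glass over both pillars, the weight is flat on it over the tang, everything is released, and the job was handed in at about 41 s (no verdict returned).

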